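# Seat the board plug and hold the inspection camera at the mark

### The arm

A 6-joint arm with a two-finger parallel gripper is mounted at the origin on the work surface. World frame = base frame: x ahead of the robot, y to its left, z up, the work surface at z = 0. Lengths are in mm, angles in rad, forces in N, time in s.
With the tool pointing down it reaches from about 400 to 925 mm from the base axis. Payload 12.5 kg.
Tool frame: the origin (TCP) lies between the finger pads; the fingertips stand 14 mm ahead of it and the grasp point (between the pads) lies 5 mm behind it; x points along the fingers, y is the direction in which the jaws open and shut, and the axes are right-handed (so a half turn about x gives the same grasp; the last joint's range is limited). The gripper opens to 95 mm and grips with 3 to 60 N. Pads are 20 mm wide; open, the fingers measure 119 mm over their backs; the gripper's body (75 mm by 180 mm) begins 59 mm behind the grasp point.
Start: joints at [-1.419, 0.491, 1.559, -0, 1.092, -0.106], TCP at [159.369, -604.36, 195.161] pointing down, gripper open.
Joint ranges: [-3.1, 3.1], [-0.84, 2.19], [0.05, 2.79], [-1.13, 4.28], [0.06, 2.93], [-2.69, 2.69]. Speed limits (rad/s): [2.22, 2.22, 2.79, 3.14, 3.14, 3.14].

### API

Orientations are given as [roll, pitch, yaw] about the fixed x, y, z axes, in that order (R = Rz(yaw) Ry(pitch) Rx(roll)).
In Python, from cell import env, cams gives the robot as it stands.
- The arm moves only by the tool carry_out, never from a script. Its arguments are lists of equal length, an entry for each row: "grip": the closure, from -1 (fully open) to 1 (shut); "linear": the shift along the tool's x, y, z scaled (see below), a list of three; "turn": the turn about the tool's x scaled (see below). In form: {"grip": [grip, ...], "linear": [[tx, ty, tz], ...], "turn": [turn, ...]}. A call has 1 to 5 rows; each row shifts and turns the commanded pose from where the row before left it, along the tool's axes as they then stand; what a row does not reach is not made up. The controller multiplies each number of a shift by 0.5 m and each number of a turn by 180 degrees. A row lasts 1/10 s, in which the tool goes at most 50 mm and 8.59 degrees, less where a joint would pass 70% of its speed; a pose out of reach is approached as far as the arm can. A call with a number of a shift or a turn outside -1 to 1 is refused whole. A call with a gripper value outside its range is refused whole. The fingers move at their own pace and stop on an object; the grip force is fixed at half the most. Time passes only in rows, so rows that do not move let the fingers close. It gives the time, the measured TCP pose, the force and the opening at its end, in the units of the state.
- env.state(): the state, without advancing time (a new reading comes with each control period).
- cams.read_camera(name): name is "scene" or "top" or "wrist"; returns the picture (480x640x3 uint8, blue, green, red); there is no depth.
- cams.camera_info(name): a dict with "fx", "fy", "cx", "cy" (pixels), "dist" ([k1, k2, p1, p2, k3] as OpenCV has them; the pictures are not rectified), "view" (4x4, takes a point from world to camera coordinates). Camera axes: x right, y down, z forward; pixel columns grow to the right and rows downward; lengths in mm; the calibration is good to about 2 mm. A picture is of the moment at which its call begins: read the wrist's pose just before it. camera_info takes no time and is no camera call; for the wrist camera it gives the pose at the moment of the call.
- env.job_done(): hands the job in, once; it reports no verdict.
The state is a dict: "t": time; "joints": joint angles; "qvel": joint speeds; "tau": joint torques, N m; "eef_pos": TCP position; "tcp_rot": TCP orientation; "ft_force": force on the tool from outside, world axes, zero at the start; "moment": the same for the moment, N m; "opening": opening from 0.0 (shut) to 1.0 (fully open).
Only numpy, scipy, OpenCV 4.12 (cv2) and the standard library are available. Lean on these libraries where they do the work, as an engineer would, in place of code of your own. Each camera call takes 0.05 s, during which the arm holds its last target. There are 200 camera calls.

### The job

On the repair bench, first press the proud plug on the circuit board down until it is fully home in its socket. Then squeeze the lock button in the handle of the camera boom, pull the boom out until its pointer stands in line with the marker clip on the scale, and finish while still gripping the handle there: the boom springs back if let go. Leave the meter, the spray can and the screwdriver where they are.

Things in the scene. Friction and masses are not known exactly. Their poses are not given: they have to be found in the camera images.
- stand: Fixed camera stand: dark foot 150 x 130 x 16 mm, a round post, and on it a level aluminium tube 240 x 30 x 26 mm (top at 128 mm), spanning x = -140 to +100 mm. Origin: centre of the foot's underside, on the bench; x = the direction in which the boom pulls out, z up. A scale with 10 mm ticks runs along the tube's top. Place and heading vary.
- boom: Moving part: steel bar 22 x 18 mm that slides in the tube, with a grey upright handle on its outer end, 28 mm along the boom, 26 mm across, top 186 mm above the bench. Origin: centre of the handle's foot, 124 mm above the bench; axes as the stand's. Starts locked, 135 mm along x from the stand's origin; travel 200 mm. A camera head 32 mm across hangs under it down to 67 mm above the bench.
- grip (a point): Where to pinch the handle from above, fingers closing across the boom (along the boom's y axis): middle of handle plus button, 160 mm above the bench, 26 mm below the handle's top. Width there is 33 mm with the button out, 27 mm with it in. Nothing stands beside the handle at this height.
- lock_button (a joint): Spring lock button, black block 20 mm wide, 30 mm tall, in the handle's +y side (boom's y axis), 7 mm proud, at the grip's height. Value, m: 0 = out, 0.006 = pushed fully in towards -y (2.5 N starts it, 6 N ends it; a pinch of 10 N or more does). Pushed in 4 mm or more it frees the boom; needed for the first 30 mm of travel. Unpressed, the boom will not pull out.
- pointer (a point): Top of the white pointer fin (5 x 5 mm) that stands 14 mm above the tube's top on its centre line and moves with the boom, always 260 mm behind the handle's centre; at the start 125 mm behind (-x of) the stand's origin. A return spring pulls the boom in with 1.5 N at the start, 3.5 N at 200 mm: let go, it slides back.
- mark (a point): Marker clip: two white tabs (5 mm thick along the boom, 12 mm high), left and right of the tube's centre line, 12 mm gap between for the pointer, reaching 32 mm out to each side. The point lies midway between the tabs' tops, 140 mm above the bench; x axis as the stand's. Fixed on the tube, 100 to 180 mm ahead (+x) of the pointer's start; place varies.
- plug_top (a point): Centre of the top of the white plug on the board, 40 x 20 mm (long side along its x axis); 46 mm above the bench when out by the full 6 mm, 40 mm when home. It lies below where the camera will be when the pointer is at the mark (within about 12 mm). Nothing on the board within 50 mm is higher than 34 mm, but the holder's rails reach 26 mm.
- plug (a joint): How far the plug has been pushed down, m: 0 to 0.002 at the start, 0.006 = fully home (its flange meets the socket). It needs a push of some 7 to 10 N, stops hard when home and stays where it is left.
- board: Green circuit board 140 x 120 mm held in a low fixed holder with two dark rails 26 mm high; the board's top is 21.6 mm above the bench. Origin: on the bench straight below the plug; the board's centre is 18 mm along x and 22 mm along y from it. Fixed; place and heading vary with the mark.
- meter: Bystander: grey hand-held meter lying on the bench, 75 x 145 x 32 mm, knob to 38 mm; origin at the centre of its underside.
- can: Bystander: upright spray can, 52 mm across, 150 mm tall; origin at the centre of its underside.
- screwdriver: Bystander: screwdriver 180 mm long lying on the bench along its x axis; origin near its middle, on the bench.

How it is judged:
By the outcome, as a careful person would: the job done as asked, in the order asked, and still so for the second after the job is handed in, while the arm keeps its last pose, push and grip.
It also fails if it takes over 51 s, if anything falls off the work surface, if the arm or the gripper's body presses on something with over 40 N, if the wrist force passes 120 N, or if a joint passes its speed limit or range.

## Working session

There is one attempt and no reset: what is moved stays moved. The work goes in short steps, Python scripts to look and compute and a tool call to move; the robot and the scene stay as the last step left them, time stands still between calls to the robot, and variables do not carry over. Pictures are saved under pics/ and viewed, about 8 in all and at most 12, crops included, and the job is handed in when it is done.

Besides the shell and the picture viewer there is one more tool, called after "Emit:" in YAML: its name, and indented under it one key for each argument. carry_out: Moves the arm, as the interface text tells. Shifts and turns lie within -1 to 1; 1 stands for 0.5 m of shift or 180 degrees of turn. Its arguments: {"type":"object","properties":{"grip":{"type":"array"},"linear":{"type":"array"},"turn":{"type":"array"}},"required":["grip","linear","turn"]}

```bash
mkdir -p pics; ls
python3 - <<'E'
from cell import env,cams
import cv2,json
s=env.state();print(s)
for n in("top","scene"):
    cv2.imwrite(f"pics/{n}0.png",cams.read_camera(n)); i=cams.camera_info(n);print(n,i)
E
```

```text
pics
{'t': 0.0, 'joints': array([-1.41859544e+00,  4.91560675e-01,  1.55944282e+00,  1.71506247e-05,
        1.09166521e+00, -1.05634080e-01]), 'qvel': array([-0.00015474, -0.0013523 ,  0.00132448, -0.00162461,  0.00059312,
       -0.00159884]), 'tau': array([-3.65790336e-03, -6.12653446e+01, -2.58188331e+01,  6.92856289e-02,
        4.81658068e-02, -7.83785026e-05]), 'eef_pos': array([ 159.33461427, -604.08847966,  194.56333956]), 'tcp_rot': array([-1.69056527,  1.56972017,  1.70885444]), 'ft_force': array([ 0.57560208, -0.4820639 ,  0.18525083]), 'moment': array([ 0.00672117, -0.01806338, -0.0591951 ]), 'opening': 0.9984910242419172}
top {'fx': 571.068153165024, 'fy': 571.068153165024, 'cx': 323.5874918575355, 'cy': 244.59895084758534, 'dist': array([-0.08362543,  0.        ,  0.        ,  0.        ,  0.        ]), 'view': array([[ 4.77053678e-02, -9.98853373e-01,  4.01703113e-03,
         1.40824242e+00],
       [-9.76203607e-01, -4.74745737e-02, -2.11595566e-01,
         5.61572922e+02],
       [ 2.11543651e-01,  6.17280400e-03, -9.77349057e-01,
         1.33938083e+03],
       [ 0.00000000e+00,  0.00000000e+00,  0.00000000e+00,
         1.00000000e+00]])}
scene {'fx': 470.227631440531, 'fy': 470.227631440531, 'cx': 322.8408086844121, 'cy': 245.6704495386543, 'dist': array([0.00205221, 0.        , 0.        , 0.        , 0.        ]), 'view': array([[ 8.13177274e-01,  5.81657773e-01,  2.04195102e-02,
        -4.44984071e+02],
       [ 3.44037238e-01, -4.52085243e-01, -8.22956446e-01,
        -6.45259396e+01],
       [-4.69447654e-01,  6.76234551e-01, -5.67737380e-01,
         1.25963447e+03],
       [ 0.00000000e+00,  0.00000000e+00,  0.00000000e+00,
         1.00000000e+00]])}
```

View pics/top0.png

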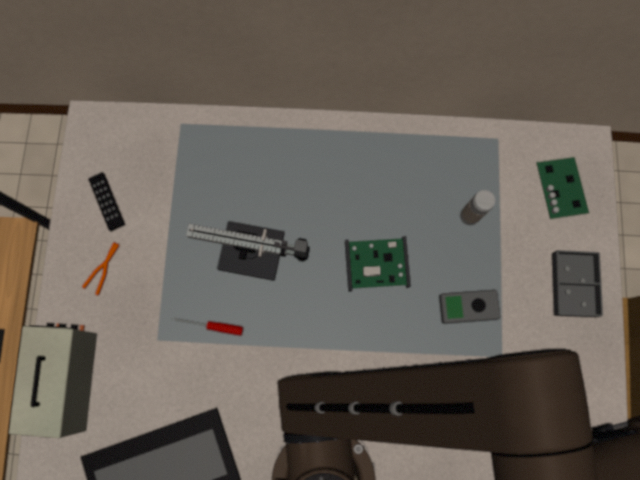

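View pics/scene0.png

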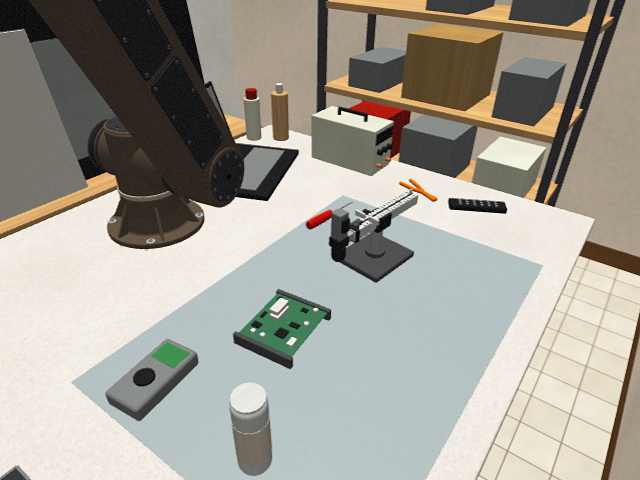

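The top view shows the tube from (188,232) to (283,248), the handle near (300,249), the clip near (265,240) and the plug at (372,271). The scene view shows the plug at (281,308) and the handle at (340,225). I'll enlarge both.

Run:
```python
import cv2,numpy as np
a=cv2.imread("pics/top0.png")[210:300,180:420]; b=cv2.imread("pics/scene0.png")[185:325,230:430]
A=cv2.resize(a[:75,:135],None,fx=5.6,fy=5.6,interpolation=2)
cv2.imwrite("pics/c1.png",cv2.resize(a[:75,:135],None,fx=5.8,fy=5.8,interpolation=2))
cv2.imwrite("pics/c2.png",cv2.resize(b,None,fx=4,fy=4,interpolation=2))
```

```text
(no output)
```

View pics/c1.png

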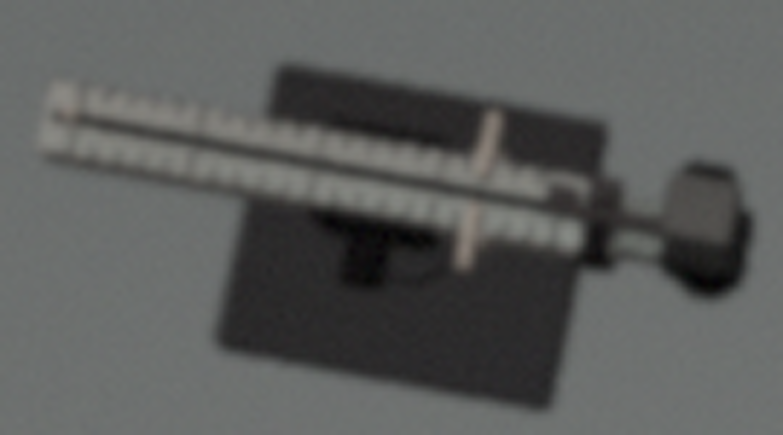

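View pics/c2.png

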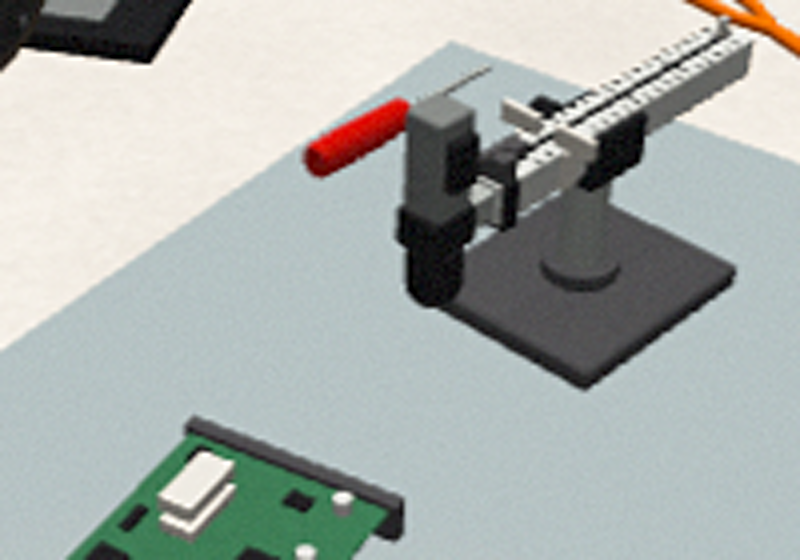

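c1 shows the handle top at about (702,200), the pointer at (68,102), and clip tabs at (490,112)-(482,172) and (473,205)-(463,270). c2 shows the handle top at (440,111) with the black button on its side, and the plug top at (197,481). Now I'll turn these pixels into positions.

```bash
cat > h.py <<'E'
import numpy as np,cv2
from cell import env,cams
def ray(info,uv):
    K=np.array([[info['fx'],0,info['cx']],[0,info['fy'],info['cy']],[0,0,1]])
    n=cv2.undistortPoints(np.array([[uv]],float),K,info['dist'])[0,0]
    V=info['view'];R=V[:3,:3];return -R.T@V[:3,3],R.T@np.array([*n,1])
def at(info,uv,z):
    o,d=ray(info,uv);return (o+d*(z-o[2])/d[2])
def proj(info,P):
    K=np.array([[info['fx'],0,info['cx']],[0,info['fy'],info['cy']],[0,0,1]])
    V=info['view'];return cv2.projectPoints(np.array(P,float).reshape(-1,1,3),cv2.Rodrigues(V[:3,:3])[0],V[:3,3],K,info['dist'])[0][:,0]
E
python3 - <<'E'
from h import *
np.set_printoptions(precision=1,suppress=True)
T=cams.camera_info("top");S=cams.camera_info("scene")
c1=lambda u,v:((u+.5)/5.8-.5+180,(v+.5)/5.8-.5+210)
c2=lambda u,v:((u+.5)/4-.5+230,(v+.5)/4-.5+185)
print("handle",at(T,c1(702,200),186),at(S,c2(440,111),186))
print("pointer",at(T,c1(68,102),142),at(S,c2(725,25),142))
print("mark",at(T,c1(477,190),140),at(S,c2(548,122),140))
print("tabs",at(T,c1(490,112),140),at(T,c1(463,270),140),at(S,c2(503,100),140),at(S,c2(597,142),140))
print("plug",at(T,(372,270.5),45),at(S,c2(197,481),45))
p=[at(S,c2(*q),45) for q in((160,490),(207,452),(236,462),(190,512))];print("plugc",p)
print("foot",[at(T,c1(*q),16) for q in((283,65),(606,122),(549,408),(219,347))])
E
```

```text
handle [532.3  78.8 186. ] [532.2  73.  186. ]
pointer [569.6 337.4 142. ] [571.4 325.  142. ]
mark [541.9 170.7 140. ] [544.1 165.4 140. ]
tabs [574.1 167.8 140. ] [509.3 174.  140. ] [511.5 170.6 140. ] [576.2 163.5 140. ]
plug [504.9 -93.3  45. ] [508.4 -96.8  45. ]
plugc [array([ 498.1, -112.7,   45. ]), array([498.4, -77. ,  45. ]), array([514.8, -74.2,  45. ]), array([ 520.1, -116. ,   45. ])]
foot [array([620.8, 274.9,  16. ]), array([601.9, 130.9,  16. ]), array([474.2, 147.5,  16. ]), array([493.7, 292.2,  16. ])]
```

```bash
cat >> h.py <<'E'
from scipy.spatial.transform import Rotation as Ro
def tool():
    s=env.state();return s,np.array(s['eef_pos']),Ro.from_euler('xyz',s['tcp_rot']).as_matrix()
def plan(target):
    s,p,R=tool();d=R.T@(np.array(target)-p);print("t",round(s['t'],2),"pos",p.round(1),"shift units",(d/500).round(4),"yaxis",R[:,1].round(3),"F",s['ft_force'].round(1),"open",round(s['opening'],3))
E
python3 - <<'E'
from h import *
np.set_printoptions(precision=3,suppress=True)
plan([507,-95,195]);s,p,R=tool();print(R)
W=cams.camera_info("wrist");V=W['view'];c=-V[:3,:3].T@V[:3,3];print("cam in tool",R.T@(c-p),"cam axes in tool\n",R.T@V[:3,:3].T,W['fx'])
u=np.array([-.13,-.9915,0]);yb=np.array([.9915,-.13,0])
yt=R.T@yb;print("turn deg to +yb",np.degrees(np.arctan2(yt[2],yt[1])), "j6",s['joints'][5],s['joints'][0])
E
```

```text
t 0.1 pos [ 159.3 -604.1  194.6] shift units [ 0.    -0.807 -0.932] yaxis [ 0.255 -0.967 -0.001] F [-0.4 -0.1 -0.4] open 1.004
[[-0.     0.255 -0.967]
 [ 0.001 -0.967 -0.255]
 [-1.    -0.001 -0.   ]]
cam in tool [-187.959    0.916  -74.496] cam axes in tool
 [[-0.    -0.264  0.965]
 [ 1.    -0.001  0.   ]
 [ 0.001  0.965  0.264]] 371.46656550752994
turn deg to +yb -67.76018913863831 j6 -0.10558550606644285 -1.418595152161301
```

Emit:
carry_out:
  grip: [1,1,1,1,1]
  linear:
    - [0,-0.0145,-0.09]
    - [0,-0.0145,-0.09]
    - [0,-0.0145,-0.09]
    - [0,-0.0145,-0.09]
    - [0,-0.0145,-0.09]
  turn: [-0.025,-0.025,-0.025,-0.025,-0.025]

```text
t: 0.6
eef_pos: [350.8, -480.1, 194.8]
tcp_rot: [-1.782, 1.57, 2.014]
ft_force: [1.0, -0.2, -0.1]
opening: 0.637
```

Emit:
carry_out:
  grip: [1,1,1,1,1]
  linear:
    - [0,-0.0145,-0.09]
    - [0,-0.0145,-0.09]
    - [0,-0.0145,-0.09]
    - [0,-0.0145,-0.09]
    - [0,-0.0145,-0.09]
  turn: [-0.025,-0.025,-0.025,-0.025,-0.025]

```text
t: 1.1
eef_pos: [478.9, -293.1, 194.8]
tcp_rot: [-1.733, 1.571, 2.455]
ft_force: [1.0, -1.6, 0.0]
opening: 0.213
```

Run:
```python
from h import *
plan([507,-95,195]);s,p,R=tool()
yb=np.array([.9915,-.13,0])
yt=R.T@yb;print("turn deg",np.degrees(np.arctan2(yt[2],yt[1])),s['joints'])
```

```text
t 1.1 pos [ 478.9 -293.1  194.8] shift units [-3.000e-04 -1.496e-01 -3.711e-01] yaxis [ 0.866 -0.501 -0.   ] F [ 1.  -1.6  0. ] open 0.213
turn deg -22.57287139271646 [-6.66873763e-01  4.01108339e-01  1.71707343e+00  5.86504968e-06
  1.02366152e+00 -1.42535103e-01]
```

Emit:
carry_out:
  grip: [1,1,1,1,1]
  linear:
    - [0,-0.018,-0.078]
    - [0,-0.018,-0.078]
    - [0,-0.018,-0.078]
    - [0,-0.018,-0.078]
    - [0,-0.018,-0.078]
  turn: [-0.025,-0.025,-0.025,-0.025,-0.025]

```text
t: 1.6
eef_pos: [506.5, -96.3, 194.9]
tcp_rot: [-1.609, 1.571, 2.972]
ft_force: [1.3, 0.0, -0.2]
opening: 0.004
```

Emit:
carry_out:
  grip: [1]
  linear:
    - [0,0,0]
  turn: [0]

```text
t: 1.7
eef_pos: [506.0, -94.2, 195.0]
tcp_rot: [-2.133, 1.57, 2.45]
ft_force: [0.6, -0.5, -0.3]
opening: 0.005
```

Run:
```python
from h import *
plan([507,-95,195])
W=cams.camera_info("wrist")
im=cams.read_camera("wrist");cv2.imwrite("pics/w1.png",im)
np.savez("w1.npz",**W)
print(proj(W,[[507,-95,45]]))
```

```text
t 1.7 pos [506.  -94.2 195. ] shift units [0.     0.0023 0.0013] yaxis [ 0.992 -0.128 -0.001] F [ 0.6 -0.5 -0.3] open 0.005
[[320.52804649 223.3140127 ]]
```

View pics/w1.png

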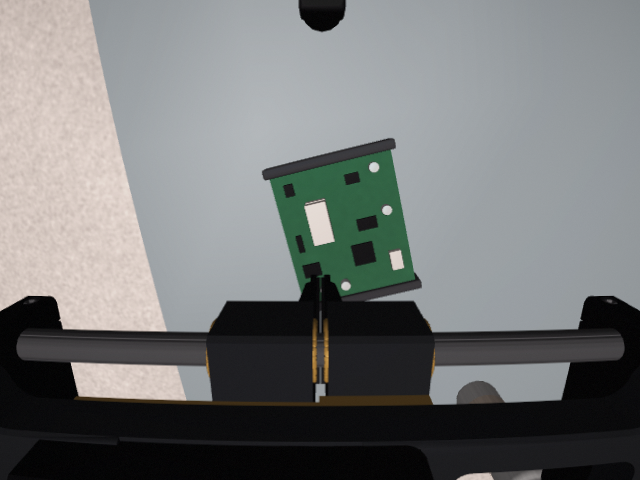

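The wrist view shows the plug at (319,223), against a predicted (320.5,223.3), with the camera head at the top edge, (322,8). I'll refine the plug's centre from its blob.

Run:
```python
from h import *
im=cv2.imread("pics/w1.png");W=dict(np.load("w1.npz"))
m=(im.min(2)>150).astype(np.uint8);m[:,:295]=0;m[:,345:]=0;m[:190]=0;m[250:]=0
n,l,st,c=cv2.connectedComponentsWithStats(m);print(st,c)
for i in range(1,n):
    if st[i,4]>200:
        r=cv2.minAreaRect(np.argwhere(l==i)[:,::-1].astype(np.float32));print(r)
        P=[at(W,q,45)[:2].round(1) for q in cv2.boxPoints(r)];print(P,np.mean(P,0)); t=np.mean(P,0)
plan([*t,75])
```

```text
[[     0      0    640    480 306331]
 [   323    199      1      1      1]
 [   314    201      3      1      3]
 [   319    200      2      1      2]
 [   306    203      3      1      3]
 [   310    202      3      1      3]
 [   305    202     29     44    857]] [[319.50166976 239.54673866]
 [323.         199.        ]
 [315.         201.        ]
 [319.5        200.        ]
 [307.         203.        ]
 [311.         202.        ]
 [318.98833139 223.32672112]]
((318.85791015625, 223.48263549804688), (41.22969436645508, 21.08412742614746), 76.4295654296875)
[array([493.8, -76.8]), array([513.1, -74.7]), array([ 517.3, -113.6]), array([ 497.5, -115.9])] [505.425 -95.25 ]
t 1.75 pos [506.4 -96.1 195.1] shift units [ 0.2402 -0.0021 -0.0014] yaxis [ 0.991 -0.131 -0.   ] F [ 1.1 -0.7 -0.1] open 0.004
```

Emit:
carry_out:
  grip: [1,1,1,1,1]
  linear:
    - [0.06,-0.002,0]
    - [0.08,0,0]
    - [0.07,0,0]
    - [0.04,0,0]
    - [0.012,0,0]
  turn: [0,0,0,0,0]

```text
t: 2.25
eef_pos: [504.6, -98.6, 62.0]
tcp_rot: [-1.698, 1.567, 2.878]
ft_force: [0.4, 0.1, 0.6]
opening: 0.004
```

Emit:
carry_out:
  grip: [1,1,1,1,1]
  linear:
    - [0,0,0]
    - [0.003,0,0]
    - [0.003,0,0]
    - [0.003,0,0]
    - [0,0,0]
  turn: [0,0,0,0,0]

```text
t: 2.75
eef_pos: [505.6, -97.8, 60.0]
tcp_rot: [1.276, 1.57, -0.43]
ft_force: [-0.8, 1.1, -0.2]
opening: 0.007
```

Emit:
carry_out:
  grip: [1,1,1,1,1]
  linear:
    - [0.002,0,-0.002]
    - [0.002,0,-0.002]
    - [0.002,0,0]
    - [0.002,0,0]
    - [0,0,0]
  turn: [0,0,0,0,0]

```text
t: 3.25
eef_pos: [505.8, -95.8, 55.5]
tcp_rot: [-1.431, 1.571, -3.137]
ft_force: [0.4, 0.1, 0.2]
opening: 0.002
```

Emit:
carry_out:
  grip: [1,1,1]
  linear:
    - [0.002,0,0]
    - [0.001,0,0]
    - [0,0,0]
  turn: [0,0,0]

```text
t: 3.55
eef_pos: [505.8, -95.8, 54.0]
tcp_rot: [-0.967, 1.571, -2.672]
ft_force: [-0.3, 0.6, -0.2]
opening: 0.008
```

Emit:
carry_out:
  grip: [1,1,1]
  linear:
    - [0.002,0,0]
    - [0.001,0,0]
    - [0,0,0]
  turn: [0,0,0]

```text
t: 3.85
eef_pos: [505.8, -95.8, 52.5]
tcp_rot: [-0.908, 1.571, -2.614]
ft_force: [-0.8, -0.8, -0.8]
opening: 0.007
```

Run:
```python
from h import *
plan([505.4,-95.3,54])
im=cams.read_camera("wrist")[150:390,200:520];cv2.imwrite("pics/w2.png",cv2.resize(im,None,fx=2.4,fy=2.4,interpolation=2))
S=cams.read_camera("scene");cv2.imwrite("pics/s2.png",cv2.resize(S[230:380,200:400],None,fx=4,fy=4,interpolation=2))
```

```text
t 3.85 pos [505.8 -95.8  52.5] shift units [-0.0029 -0.0009 -0.0009] yaxis [ 0.991 -0.134 -0.   ] F [-0.8 -0.8 -0.8] open 0.007
```

View pics/s2.png

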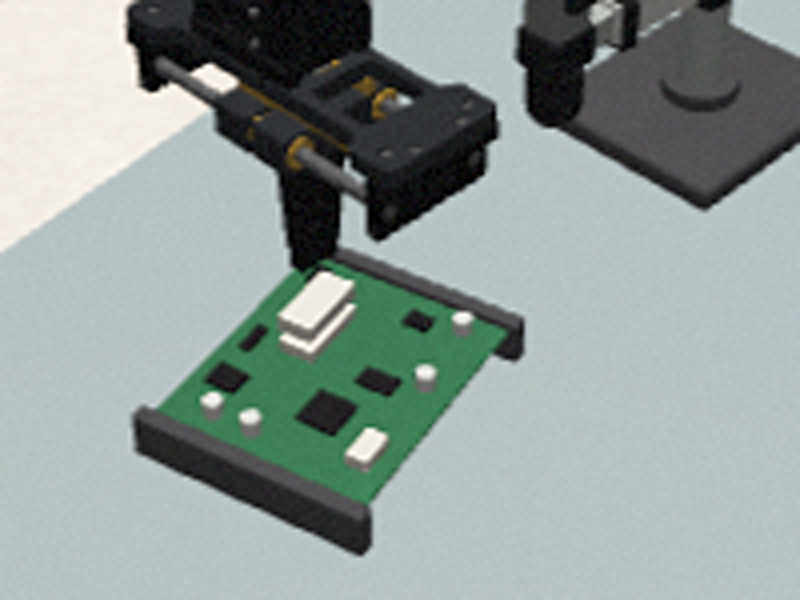

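The scene crop shows the fingertip at about (318,262), behind the plug (top at (317,300)) and not touching it. The force is also near zero. So the reported position and the picture disagree, and I'll check which is off.

Run:
```python
from h import *
np.set_printoptions(precision=2,suppress=True)
S=cams.camera_info("scene");W=cams.camera_info("wrist");s,p,R=tool()
tip=p+R@[14,0,0]
f=lambda q:((q-[200,230]+.5)*4-.5)
print("tip in s2",f(proj(S,tip)),"tcp",f(proj(S,p)))
uv=((318+.5)/4-.5+200,(262+.5)/4-.5+230)
for z in(38,50,60,70,80,90,100):print(z,at(S,uv,z))
V=W['view'];c=-V[:3,:3].T@V[:3,3];print("cam in tool",R.T@(c-p))
print("joints",s['joints'])
q=(proj(W,tip)-[200,150]+.5)*2.4-.5;print("tip in w2",q)
```

```text
tip in s2 [[314.65 307.54]] tcp [[313.71 286.26]]
38 [484.4  -67.73  38.  ]
50 [493.71 -78.23  50.  ]
60 [501.46 -86.99  60.  ]
70 [509.22 -95.75  70.  ]
80 [ 516.97 -104.5    80.  ]
90 [ 524.73 -113.26   90.  ]
100 [ 532.48 -122.02  100.  ]
cam in tool [-187.96    0.43  -73.61]
joints [-0.32  0.54  1.97 -0.    0.64 -0.18]
tip in w2 [[286.12 295.36]]
```

View pics/w2.png

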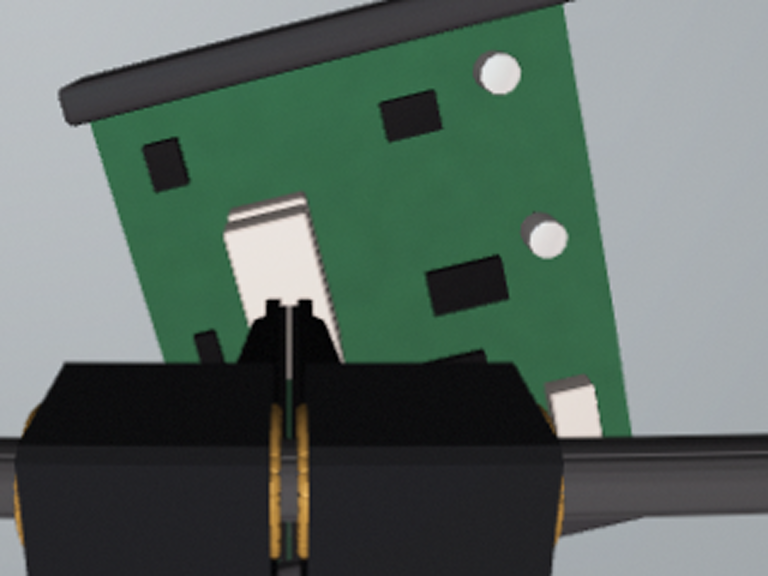

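The wrist picture shows the tip at (289,300), where I predicted it, over the plug's line of sight. The scene view, however, puts the tip about 30 mm too high. I'll test the reported height using the board's known 120 mm width and the two caps.

Run:
```python
from h import *
np.set_printoptions(precision=1,suppress=True)
W1=dict(np.load("w1.npz"));W2=cams.camera_info("wrist")
g=lambda u,v:((u+.5)/2.4-.5+200,(v+.5)/2.4-.5+150)
def lift(W,X):
    V=W['view'].copy();V[:3,3]-=V[:3,:3]@[0,0,X];return {**W,'view':V}
for X in(0,10,20,30):
    a=lift(W1,X);b=lift(W2,X)
    d=lambda p,q:np.linalg.norm(p-q)
    A=[at(a,q,21.6) for q in((271,178),(391,150))];B=[at(b,g(*q),21.6) for q in((93,122),(563,8))]
    C=[at(a,q,30) for q in((374,167),(387,210))];D=[at(b,g(*q),30) for q in((501,73),(547,238))]
    E=[at(b,g(*q),45) for q in((225,235),(305,212))]
    print(X,"board w",d(*A),d(*B),"caps",d(*C),d(*D),C[0][:2],D[0][:2],"plugw",d(*E))
```

```text
0 board w 117.95488564134564 118.21043482288538 caps 43.23233277089287 42.874423931356176 [563.3 -51.1] [563.1 -50.8] plugw 19.036517955799148
10 board w 121.21836302102298 123.6090775305077 caps 44.456908544642914 44.91060185440977 [564.6 -51.9] [565.3 -52.1] plugw 20.00993796385882
20 board w 124.48184040070022 129.00772023813013 caps 45.681484318392954 46.9467797774634 [566.  -52.8] [567.5 -53.5] plugw 20.98335797191866
30 board w 127.74531778037749 134.40636294575242 caps 46.90606009214302 48.98295770051698 [567.3 -53.6] [569.8 -54.8] plugw 21.956777979978337
```

The reported height holds up: the widths fit to within 2% and the cap positions repeat. So the tip seems to end higher than the nominal 14 mm ahead, since the fingers are shut and there's no contact force. I'll go down in small steps and let the force show contact.

Emit:
carry_out:
  grip: [1,1,1]
  linear:
    - [0.004,0,0]
    - [0.004,0,0]
    - [0,0,0]
  turn: [0,0,0]

```text
t: 4.25
eef_pos: [505.6, -95.8, 48.3]
tcp_rot: [-1.544, 1.57, 3.034]
ft_force: [0.9, 0.1, -0.6]
opening: 0.005
```

Run:
```python
from h import *
plan([505.4,-95.3,54])
S=cams.camera_info("scene");s,p,R=tool()
im=cams.read_camera("scene");old=cv2.imread("pics/scene0.png")
f=lambda q:((q-[230,270]+.5)*8-.5).round()
for x in(-20,0,14):print(x,f(proj(S,p+R@[x,0,0])))
W=cams.camera_info("wrist")
print([((proj(W,p+R@[x,0,-10])-[200,150]+.5)*2.4).round() for x in(-20,-10,0,14)])
b=np.hstack([cv2.resize(k[270:330,250:300],None,fx=8,fy=8,interpolation=2) for k in(old,im)]);cv2.imwrite("pics/s3.png",b)
```

```text
t 4.25 pos [505.6 -95.8  48.3] shift units [-0.0114 -0.0006 -0.0009] yaxis [ 0.991 -0.134 -0.   ] F [ 0.9  0.1 -0.6] open 0.005
-20 [[385. 204.]]
0 [[388. 266.]]
14 [[390. 308.]]
[array([[286., 307.]]), array([[286., 290.]]), array([[286., 275.]]), array([[286., 256.]])]
```

View pics/s3.png

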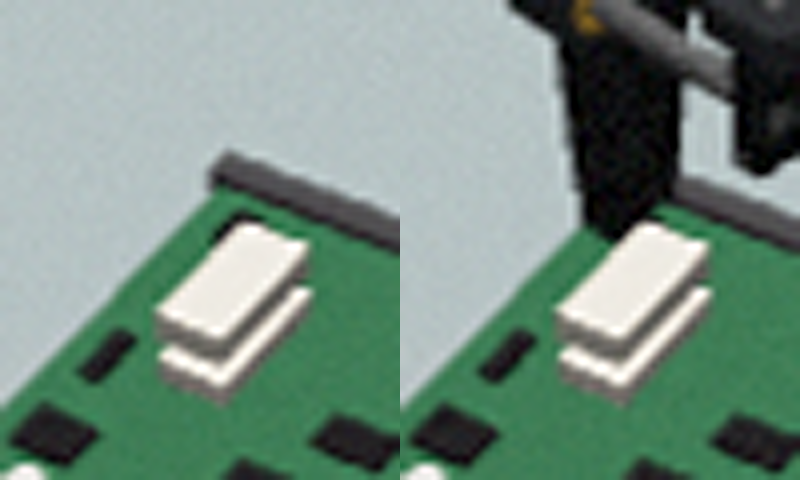

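Left (before) and right (now) show the plug unmoved, with the fingertip above and behind it at about (610,240). That puts the real tip some 25 mm short of nominal. I'll keep lowering until there's contact.

Emit:
carry_out:
  grip: [1,1,1]
  linear:
    - [0.008,0,0]
    - [0.008,0,0]
    - [0,0,0]
  turn: [0,0,0]

```text
t: 4.6
eef_pos: [505.5, -95.7, 40.0]
tcp_rot: [-1.668, 1.57, 2.91]
ft_force: [0.3, -0.2, -0.4]
opening: 0.003
```

Emit:
carry_out:
  grip: [1,1,1]
  linear:
    - [0.004,0,0]
    - [0.004,0,0]
    - [0,0,0]
  turn: [0,0,0]

```text
t: 4.9
eef_pos: [505.7, -95.8, 36.4]
tcp_rot: [-1.48, 1.571, 3.098]
ft_force: [0.5, -0.7, 0.5]
opening: 0.006
```

Emit:
carry_out:
  grip: [1,1,1]
  linear:
    - [0.004,0,0]
    - [0.004,0,0]
    - [0,0,0]
  turn: [0,0,0]

```text
t: 5.2
eef_pos: [505.7, -95.8, 32.4]
tcp_rot: [-1.417, 1.57, -3.123]
ft_force: [0.2, 0.0, 0.5]
opening: 0.003
```

Emit:
carry_out:
  grip: [1,1,1]
  linear:
    - [0.004,0,0]
    - [0.002,0,0]
    - [0,0,0]
  turn: [0,0,0]

```text
t: 5.5
eef_pos: [505.7, -95.8, 29.5]
tcp_rot: [-1.31, 1.571, -3.016]
ft_force: [0.3, -0.1, 0.7]
opening: 0.007
```

Emit:
carry_out:
  grip: [1,1,1]
  linear:
    - [0.003,0,0]
    - [0.003,0,0]
    - [0,0,0]
  turn: [0,0,0]

```text
t: 5.8
eef_pos: [505.7, -95.8, 26.4]
tcp_rot: [-1.395, 1.571, -3.101]
ft_force: [0.3, 0.4, 1.4]
opening: 0.006
```

Emit:
carry_out:
  grip: [1,1]
  linear:
    - [0.003,0,0]
    - [0,0,0]
  turn: [0,0]

```text
t: 6.0
eef_pos: [505.9, -95.8, 25.1]
tcp_rot: [1.044, 1.571, -0.662]
ft_force: [-0.0, 0.1, 0.3]
opening: 0.006
```

Run:
```python
from h import *
im=cams.read_camera("scene");old=cv2.imread("pics/scene0.png")
for k in(old,im):
    m=(k[290:325,265:295].min(2)>190);ys,xs=np.nonzero(m);print(m.sum(),ys.min()+290,ys.max()+290,xs.min()+265,xs.max()+265)
b=np.hstack([cv2.resize(k[270:330,250:300],None,fx=8,fy=8,interpolation=2) for k in(old,im)]);cv2.imwrite("pics/s4.png",b)
```

```text
158 298 317 270 287
84 296 317 270 287
```

View pics/s4.png

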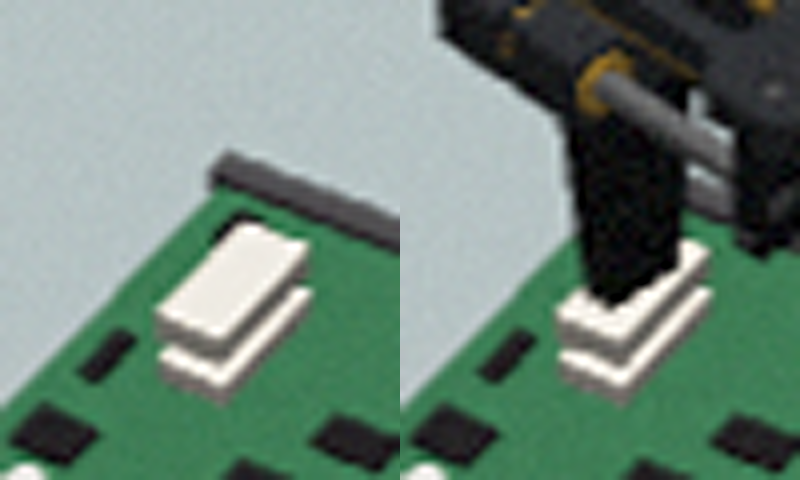

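The right half now shows the tip just over the plug's middle, with its lower corner at (612,305). I'll continue in millimetre steps.

Emit:
carry_out:
  grip: [1,1,1]
  linear:
    - [0.002,0,0]
    - [0.002,0,0]
    - [0,0,0]
  turn: [0,0,0]

```text
t: 6.35
eef_pos: [505.8, -95.9, 23.3]
tcp_rot: [1.078, 1.57, -0.628]
ft_force: [-0.9, 0.0, 3.7]
opening: 0.005
```

Emit:
carry_out:
  grip: [1,1]
  linear:
    - [0.002,0,0]
    - [0,0,0]
  turn: [0,0]

```text
t: 6.55
eef_pos: [505.9, -95.9, 22.3]
tcp_rot: [1.108, 1.57, -0.598]
ft_force: [-1.1, 0.1, 5.0]
opening: 0.003
```

Emit:
carry_out:
  grip: [1,1]
  linear:
    - [0.002,0,0]
    - [0,0,0]
  turn: [0,0]

```text
t: 6.75
eef_pos: [505.9, -95.9, 21.3]
tcp_rot: [1.164, 1.57, -0.542]
ft_force: [-0.9, 0.4, 4.6]
opening: 0.004
```

Emit:
carry_out:
  grip: [1,1]
  linear:
    - [0.002,0,0]
    - [0,0,0]
  turn: [0,0]

```text
t: 6.95
eef_pos: [505.9, -95.8, 20.4]
tcp_rot: [1.178, 1.57, -0.528]
ft_force: [-0.8, -0.2, 5.8]
opening: 0.005
```

Emit:
carry_out:
  grip: [1,1]
  linear:
    - [0.002,0,0]
    - [0,0,0]
  turn: [0,0]

```text
t: 7.15
eef_pos: [505.9, -95.8, 20.2]
tcp_rot: [1.269, 1.57, -0.437]
ft_force: [-4.5, 0.7, 19.2]
opening: 0.01
```

Emit:
carry_out:
  grip: [1,1]
  linear:
    - [0.001,0,0]
    - [0,0,0]
  turn: [0,0]

```text
t: 7.35
eef_pos: [505.9, -95.9, 20.2]
tcp_rot: [1.289, 1.57, -0.416]
ft_force: [-5.5, 1.0, 25.9]
opening: 0.004
```

Emit:
carry_out:
  grip: [1,1,-1,-1,-1]
  linear:
    - [-0.01,0,0]
    - [-0.09,0,0]
    - [-0.1,0,0]
    - [-0.1,0,0]
    - [-0.06,0,0]
  turn: [0,0,0,0,0]

```text
t: 7.85
eef_pos: [506.3, -95.9, 202.2]
tcp_rot: [1.371, 1.567, -0.335]
ft_force: [0.5, -0.2, -0.8]
opening: 0.2
```

Run:
```python
from h import *
np.set_printoptions(precision=1,suppress=True)
plan([531.5,77,200])
W=cams.camera_info("wrist");im=cams.read_camera("wrist");cv2.imwrite("pics/w3.png",im);np.savez("w3.npz",**W)
print(proj(W,[[532,76,186],[543,168,140],[505.4,-95.3,40]]))
im=cams.read_camera("scene");old=cv2.imread("pics/scene0.png")
b=np.hstack([cv2.resize(k[270:330,250:300],None,fx=8,fy=8,interpolation=2) for k in(old,im)])
w=cv2.imread("pics/w3.png")[0:240,160:480];w=cv2.resize(w,None,fx=2.5,fy=2.5)[:600]
cv2.imwrite("pics/s5.png",b)
for k in(old,im):
    m=(k[290:325,265:295].min(2)>190);ys,xs=np.nonzero(m);print(m.sum(),ys.min()+290,ys.max()+290)
```

```text
t 7.85 pos [506.3 -95.9 202.2] shift units [ 0.   0.  -0.3] yaxis [ 1.  -0.1  0. ] F [ 0.5 -0.2 -0.8] open 0.2
[[ 323.2  -66.3]
 [ 319.7 -183.2]
 [ 317.5  219.2]]
158 298 317
125 300 313
```

Emit:
carry_out:
  grip: [-1,-1,-1,-1,-1]
  linear:
    - [-0.02,0.001,-0.06]
    - [-0.02,0.001,-0.07]
    - [-0.02,0.001,-0.08]
    - [-0.015,0.001,-0.08]
    - [0,0,-0.06]
  turn: [0,0,0,0,0]

```text
t: 8.45
eef_pos: [531.4, 79.4, 235.9]
tcp_rot: [1.986, 1.571, 0.28]
ft_force: [0.2, -0.2, -0.2]
opening: 0.704
```

Emit:
carry_out:
  grip: [-1,-1]
  linear:
    - [0,0,0]
    - [0,0,0]
  turn: [0,0]

```text
t: 8.65
eef_pos: [530.9, 77.7, 235.0]
tcp_rot: [-1.257, 1.569, -2.962]
ft_force: [0.7, -0.9, 0.4]
opening: 0.871
```

Run:
```python
from h import *
plan([531.5,77,240])
W=cams.camera_info("wrist");im=cams.read_camera("wrist");cv2.imwrite("pics/w4.png",im);np.savez("w4.npz",**W)
print(proj(W,[[532,76,186],[543,168,140],[574,166,140],[511,172,140]]))
b=cv2.resize(cv2.imread("pics/s5.png"),(320,192))
im[288:,:320]=b
cv2.imwrite("pics/v10.png",cv2.resize(im,(800,600),interpolation=2))
```

```text
t 8.65 pos [530.9  77.7 235. ] shift units [-0.01    0.0014  0.0012] yaxis [ 0.991 -0.133 -0.002] F [ 0.7 -0.9  0.4] open 0.871
[[321.05854198 256.90348334]
 [319.08934607 116.38472354]
 [361.64624364 113.43974282]
 [274.90165911 116.97577203]]
```

View pics/v10.png

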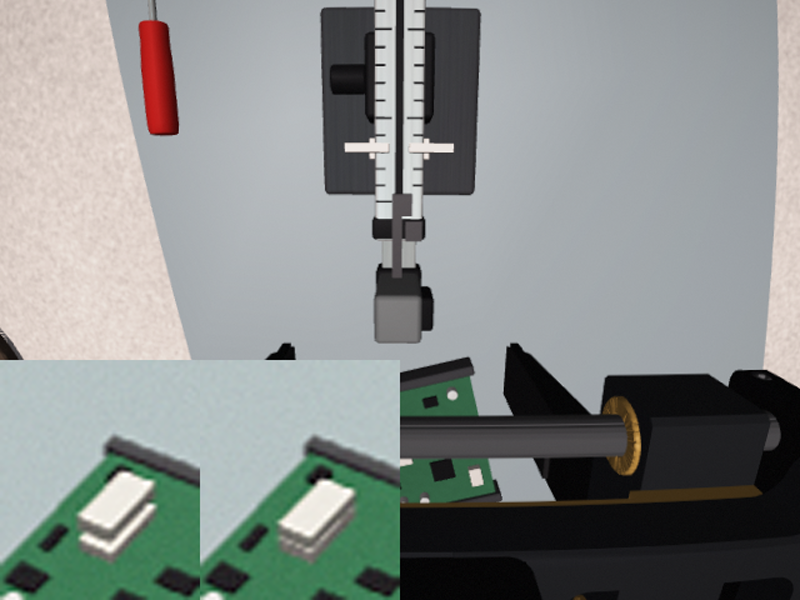

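The inset shows the plug now seated, the gap gone. The wrist view shows the handle top centred at (398,319), the button on its right at (427,309), and the clip tabs level at y=147 with their gap at (399,148), so the heading is right. I'll compute the handle and mark positions.

Run:
```python
from h import *
np.set_printoptions(precision=1,suppress=True)
W=dict(np.load("w4.npz"));g=lambda u,v:((u+.5)/1.25-.5,(v+.5)/1.25-.5)
c=[at(W,g(*q),186) for q in((375,297),(421,297),(421,340.5),(375,342))];h=np.mean(c,0);print("handle",c,h)
m=at(W,g(399.5,147.5),140);t=[at(W,g(*q),140) for q in((346,147.5),(453,148))];print("mark",m,t)
u=np.array([-.132,-.991,0]);s,p,R=tool();print("u tool",-R[:,2]);u=R[:,2]
print("mark to handle along boom",(h-m)@u,"travel",260-(h-m)@u)
yb=R[:,1];G=h+3.5*yb;G[2]=121;print("G",G);plan(G)
print("final handle",h+u*(260-(h-m)@u))
```

```text
handle [array([520. ,  91.2, 186. ]), array([544. ,  87.9, 186. ]), array([541. ,  63.8, 186. ]), array([516.2,  66.2, 186. ])] [530.3  77.3 186. ]
mark [543.2 166.9 140. ] [array([512.2, 171.2, 140. ]), array([574.1, 162.5, 140. ])]
u tool [ 0.1  1.  -0. ]
mark to handle along boom 90.5799557886669 travel 169.4200442113331
G [533.8  76.8 121. ]
t 8.7 pos [531.   77.  235.2] shift units [ 0.2  0.  -0. ] yaxis [ 1.  -0.1 -0. ] F [-0.3  0.1 -0.2] open 0.916
final handle [507.6 -90.6 186.1]
```

Emit:
carry_out:
  grip: [-1,-1,-1,-1,-1]
  linear:
    - [0.03,0.0055,0]
    - [0.05,0,0]
    - [0.05,0,0]
    - [0.04,0,0]
    - [0,0,0]
  turn: [0,0,0,0,0]

```text
t: 9.2
eef_pos: [532.7, 75.7, 148.6]
tcp_rot: [-1.374, 1.566, -3.081]
ft_force: [0.0, 0.8, -0.6]
opening: 1.001
```

Emit:
carry_out:
  grip: [-1,-1,-1,-1,-1]
  linear:
    - [0.02,0,0]
    - [0.012,0,0]
    - [0.01,0,0]
    - [0.008,0,0]
    - [0,0,0]
  turn: [0,0,0,0,0]

```text
t: 9.7
eef_pos: [533.9, 77.0, 125.8]
tcp_rot: [-1.116, 1.57, -2.822]
ft_force: [-0.2, -0.6, -0.4]
opening: 1.001
```

Run:
```python
from h import *
plan([533.8,76.8,122])
im=cams.read_camera("scene")[165:285,290:450];cv2.imwrite("pics/v11.png",cv2.resize(im,None,fx=5,fy=5,interpolation=2))
```

```text
t 9.7 pos [533.9  77.  125.8] shift units [ 0.0077 -0.0002  0.0004] yaxis [ 0.991 -0.134 -0.   ] F [-0.2 -0.6 -0.4] open 1.001
```

View pics/v11.png

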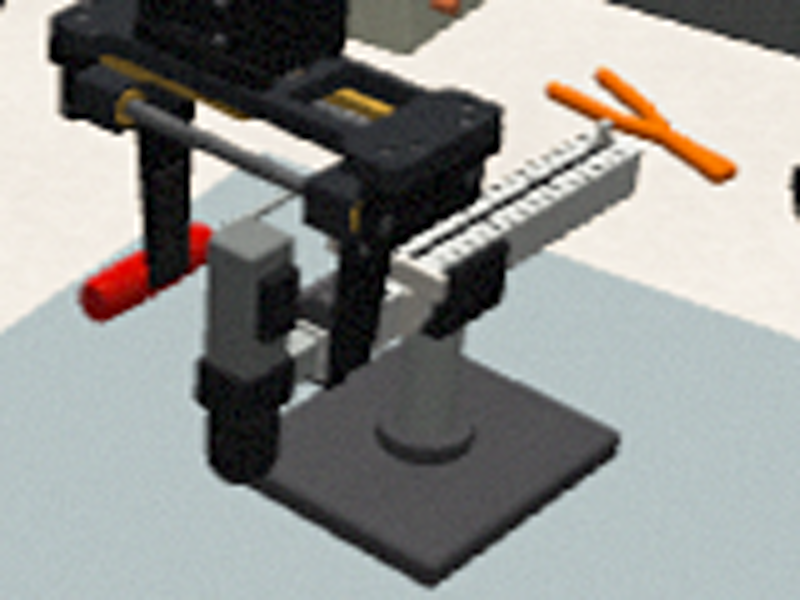

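Run:
```python
from h import *
np.set_printoptions(precision=1,suppress=True)
S=cams.camera_info("scene");s,p,R=tool()
f=lambda P:(proj(S,P)-[290,165]+.5)*5
for x in(-40,-30,-20,-10):
    # finger outer-front bottom, opening 95: pad faces at +-47.5, backs +-59.5
    print(x,*[f(p+R@[x,sy*53.5,0])[0] for sy in(-1,1)],f(p+R@[x,0,0])[0])
for z in(124,160,186):print(z,f([533.8-3.5,77.3,z])[0])
# shift along boom dependence
for dz in(-40,-20,20):print("dz",dz,*[f(p+R@[-20,sy*53.5,dz])[0] for sy in(-1,1)])
```

```text
-40 [163.3 231.7] [358.5 328.5] [257.9 278.6]
-30 [162.8 252. ] [356.8 349.5] [256.8 299.3]
-20 [162.4 272.1] [355.1 370.2] [255.8 319.7]
-10 [161.9 291.9] [353.5 390.7] [254.8 339.8]
124 [246.6 360.7]
160 [250.1 288.1]
186 [252.7 233.7]
dz -40 [224.9 238.6] [416.7 332.3]
dz -20 [194.  255.2] [386.3 351. ]
dz 20 [129.9 289.4] [323.1 390. ]
```

The picture shows the open fingers straddling the handle, tips at (168,278) and (345,380). That matches the projection for a tip 20 mm behind the TCP, so the tips are at about 146 mm. I'll lower 3 mm more and pinch.

Emit:
carry_out:
  grip: [-1,1,1,1,1]
  linear:
    - [0.007,0,0]
    - [0,0,0]
    - [0,0,0]
    - [0,0,0]
    - [0,0,0]
  turn: [0,0,0,0,0]

```text
t: 10.25
eef_pos: [534.1, 77.0, 122.7]
tcp_rot: [1.299, 1.571, -0.407]
ft_force: [-0.4, -0.6, -0.5]
opening: 0.722
```

Emit:
carry_out:
  grip: [1,1,1,1,1]
  linear:
    - [0,0,0]
    - [0,0,0]
    - [0,0,0]
    - [0,0,0]
    - [0,0,0]
  turn: [0,0,0,0,0]

```text
t: 10.75
eef_pos: [530.5, 77.4, 122.4]
tcp_rot: [-1.497, 1.563, 3.081]
ft_force: [-32.2, 5.0, 21.7]
opening: 0.301
```

Emit:
carry_out:
  grip: [1,1]
  linear:
    - [0,0,0]
    - [0,0,0]
  turn: [0,0]

```text
t: 10.95
eef_pos: [529.5, 77.5, 122.4]
tcp_rot: [-1.475, 1.562, 3.102]
ft_force: [-24.1, 3.3, 13.7]
opening: 0.282
```

The opening of 0.282 × 95 = 26.8 mm means the button is in. I'll shift sideways to relieve the side force, then start pulling.

Emit:
carry_out:
  grip: [1,1,1,1]
  linear:
    - [0,-0.004,0]
    - [0,-0.004,0]
    - [0,0,0]
    - [0,0,0]
  turn: [0,0,0,0]

```text
t: 11.35
eef_pos: [529.6, 77.6, 122.6]
tcp_rot: [-1.467, 1.57, 3.11]
ft_force: [-6.0, -0.1, 3.5]
opening: 0.276
```

Emit:
carry_out:
  grip: [1,1,1,1,1]
  linear:
    - [0,0,0.005]
    - [0,0,0.01]
    - [0,0,0.01]
    - [0,0,0.01]
    - [0,0,0]
  turn: [0,0,0,0,0]

```text
t: 11.85
eef_pos: [527.2, 60.0, 122.6]
tcp_rot: [-1.63, 1.57, 2.947]
ft_force: [-7.1, 2.8, 2.3]
opening: 0.277
```

Emit:
carry_out:
  grip: [1,1,1,1,1]
  linear:
    - [0,0,0.02]
    - [0,0,0.03]
    - [0,0,0.03]
    - [0,0,0.03]
    - [0,0,0.03]
  turn: [0,0,0,0,0]

```text
t: 12.35
eef_pos: [517.5, -9.2, 122.6]
tcp_rot: [-1.963, 1.569, 2.615]
ft_force: [-6.2, 6.3, 3.3]
opening: 0.277
```

Emit:
carry_out:
  grip: [1,1,1,1,1]
  linear:
    - [0,0,0.03]
    - [0,0,0.03]
    - [0,0,0.03]
    - [0,0,0.03]
    - [0,0,0.02]
  turn: [0,0,0,0,0]

```text
t: 12.85
eef_pos: [507.8, -78.7, 122.6]
tcp_rot: [-1.915, 1.568, 2.662]
ft_force: [-7.6, 6.3, 4.0]
opening: 0.274
```

Emit:
carry_out:
  grip: [1,1]
  linear:
    - [0,0,0]
    - [0,0,0]
  turn: [0,0]

```text
t: 13.05
eef_pos: [507.8, -78.5, 122.6]
tcp_rot: [-1.798, 1.568, 2.778]
ft_force: [-8.9, 3.6, 5.7]
opening: 0.276
```

Run:
```python
from h import *
plan([507,-91,122])
for n in("top","scene","wrist"):
    cv2.imwrite(f"pics/{n}9.png",cams.read_camera(n))
a=cv2.imread("pics/top9.png")[225:265,215:295]
b=cv2.imread("pics/scene9.png")[190:250,345:425]
A=cv2.resize(a,None,fx=7.5,fy=7.5,interpolation=2);B=cv2.resize(b,None,fx=7.5,fy=7.5,interpolation=2)
A=cv2.convertScaleAbs(A,alpha=1.4);A=A[:, :600];
im=np.vstack([A[40:200],B[:430]]);cv2.imwrite("pics/v12.png",im);print(im.shape)
W=cams.camera_info("wrist");print(proj(W,[[543.2,166.9,140]]))
```

```text
t 13.05 pos [507.8 -78.5 122.6] shift units [0.0011 0.0019 0.0251] yaxis [ 0.991 -0.135 -0.002] F [-8.9  3.6  5.7] open 0.276
(590, 600, 3)
[[ 322.87812394 -257.77565082]]
```

View pics/v12.png

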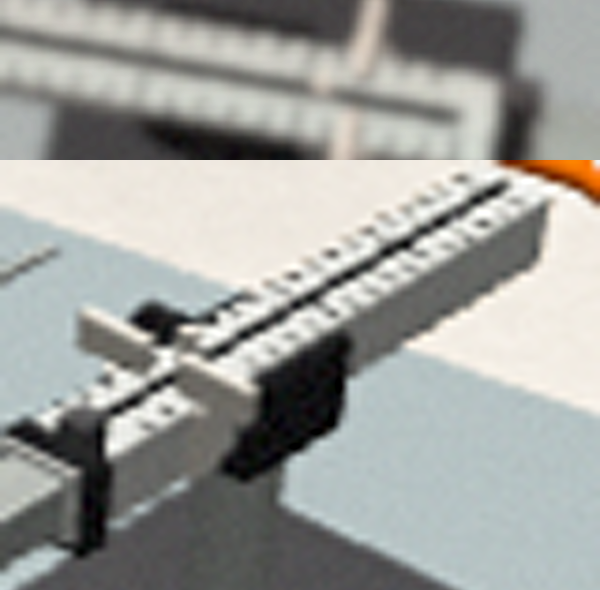

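The top strip shows the pointer at (323,80), short of the tab line at (358,85). The lower view shows the pointer at (188,340) just behind the tabs. Pointer and tabs are warmer in colour than the tube, so I'll measure the gap numerically from averaged frames.

```bash
cat > gap.py <<'E'
from h import *
np.set_printoptions(precision=1,suppress=True)
u=np.array([-.132,-.991,0]);yb=np.array([.991,-.132,0]);m0=np.array([543.2,166.9,140])
# sample a rectified patch of plane z=140 in boom axes: rows=across, cols=along (0.5 mm per px)
al=np.arange(-40,40.1,.5);ac=np.arange(-40,40.1,.5)
P=m0+al[None,:,None]*u+ac[:,None,None]*yb
for n in("top","scene"):
    I=cams.camera_info(n);f=np.mean([cams.read_camera(n).astype(float) for _ in range(6)],0).astype(np.float32)
    uv=proj(I,P.reshape(-1,3)).reshape(*P.shape[:2],2).astype(np.float32)
    w=cv2.remap(f,uv[...,0],uv[...,1],cv2.INTER_CUBIC)
    wr=w[...,2]-w[...,0]; np.save(n+"_w.npy",w)
    for a0,a1 in((-30,-17),(-4,4),(17,30)):
        r=(ac>=a0)&(ac<=a1);prof=wr[r].mean(0);g=w[r].mean((0,2))
        print(n,(a0,a1),"warm",np.round(prof[::4]).astype(int),"lum",np.round(g[::4]).astype(int))
E
python3 gap.py
```

```text
top (-30, -17) warm [ 2  2  2  1  2  2  2  2  2  2  2  2  2  3  3  5 10 15 18 17 14 10  7  5
  4  3  2  2  2  2  2  2  3  2  2  2  2  2  3  3  2] lum [ 39  39  39  39  39  40  42  44  44  42  41  46  55  63  65  70  93 125
 141 132 109  91  81  74  69  67  69  69  68  67  66  68  70  69  67  65
  67  70  71  68  61]
top (-4, 4) warm [ 5  5  5  5  5  4  4  4  5  4  5  8 11 12 11  8  6  6  6  6  5  5  5  4
  4  4  4  4  5  5  4  4  4  4  5  5  5  5  5  5  4] lum [111 113 115 115 114 112 111 111 110 106 105 115 128 133 127 119 114 111
 105 102 105 112 116 116 114 113 113 115 115 115 113 112 114 118 125 135
 146 152 152 144 118]
top (17, 30) warm [ 1  2  2  1  1  1  1  2  2  1  2  2  2  2  2  3  8 13 17 17 13  7  3  2
  2  2  2  2  2  1  1  1  1  1  1  1  1  1  1  1  1] lum [ 47  47  47  47  47  47  47  47  47  47  48  48  48  48  49  55  77 111
 133 128 101  72  55  50  49  49  49  49  49  49  49  50  50  50  50  50
  50  50  50  48  51]
scene (-30, -17) warm [ -3 -11 -15 -15 -14 -14 -14 -14 -14 -14 -12 -11 -11 -11 -11 -12 -14 -11
  -1   9  15  16  12   7   3   0  -2  -5  -8 -11 -14 -14 -14 -14 -14 -14
 -14 -14 -14 -14 -14] lum [206 193 189 189 190 191 192 194 196 187 171 154 144 145 150 152 157 172
 204 233 225 175 128 113 121 135 147 156 166 180 190 192 191 191 191 190
 191 191 191 191 191]
scene (-4, 4) warm [ 1  1  2  3  2  2  4  3  1 -1  2  7 12 15 14 10  7  5  3  3  5  6  7  7
  7  8  9  9  8  8  8  6  4  1 -1  0  0  0 -1  0 -1] lum [148 171 197 172 134 163 199 176 131 116 147 190 216 210 168 114  87  84
  84 110 166 209 192 142 119 113 106  98 110 169 224 220 185 153 156 200
 224 212 190 186 190]
scene (17, 30) warm [ 4  4  4  4  4  4  3  3  4  4  3  4  4  4  4  3  3  4  7 11 15 16 12  9
  9  9 10 10  9  8  7  6  6  4  4  4  4  4  4  4  4] lum [179 193 196 182 168 173 190 199 186 169 176 196 198 182 170 175 187 196
 211 233 227 180 128 104 102 104 103 102 126 173 207 213 191 160 166 192
 202 192 164 162 188]
```

The gap measures 10.9 mm in the top view, about 12 mm in the scene view (corrected for the fin's extra 2 mm), and 11.8 mm from the wrist estimate. I'll pull a further 11.5 mm.

Emit:
carry_out:
  grip: [1,1,1,1]
  linear:
    - [0,0,0.012]
    - [0,0,0.011]
    - [0,0,0]
    - [0,0,0]
  turn: [0,0,0,0]

```text
t: 14.2
eef_pos: [506.2, -89.6, 122.6]
tcp_rot: [-1.819, 1.568, 2.759]
ft_force: [-8.5, 4.3, 5.0]
opening: 0.277
```

```bash
cat >> gap.py <<'E'
    def peak(r,k):
        p=k[r].mean(0);s=(al>-20)&(al<16);b=np.clip(p[s]-(np.median(p[s])+.4*(p[s].max()-np.median(p[s]))),0,None);i=b.argmax();a=al[s];j=abs(a-a[i])<6;return (b*a)[j].sum()/b[j].sum()
    for nm,k in(("warm",wr),("lum",w.mean(2))):
        print(n,nm,*[round(peak((ac>=a0)&(ac<=a1),k),1) for a0,a1 in((-30,-17),(-3,3),(17,30))])
plan([507,-91,122])
E
python3 gap.py | grep -v '\[ *[0-9-]* .*\]$' | tail -20; python3 - <<'E'
E
```

```text
132 128 101  72  55  50  49  49  49  49  49  50  50  50  50  50  50  50
  50  50  50  48  51]
top warm -3.2 -2.8 -3.1
top lum -3.5 -4.5 -3.3
scene (-30, -17) warm [ -3 -11 -14 -15 -14 -14 -13 -13 -14 -14 -12 -11 -11 -11 -11 -12 -13 -11
  -1   9  15  16  12   7   3   0  -2  -5  -8 -11 -13 -14 -14 -14 -14 -14
 -14 -14 -14 -14 -14] lum [206 194 190 190 190 190 191 194 195 187 171 155 145 146 150 152 156 171
 203 233 224 175 127 113 122 135 147 155 167 181 190 191 191 191 191 190
 190 191 191 191 191]
scene (-4, 4) warm [ 1  0  2  3  1  2  4  3  1  1  2  3  2  2  3  4  3  7 11 13 12 10  9  9
  8  8  8  8  8  8  8  6  4  1 -1  0  1  0 -1  0 -1] lum [148 171 197 173 134 163 198 176 130 115 148 185 171 125 130 176 190 184
 184 182 157 125 108 103 102 102 102  98 110 170 225 220 185 152 155 200
 225 211 189 185 190]
scene (17, 30) warm [ 4  4  4  4  4  4  4  4  4  4  3  4  4  4  4  3  2  4  7 11 15 16 12  9
  9  9  9  9  9  8  7  6  6  4  4  4  4  4  4  4  4] lum [180 194 196 182 168 174 190 198 186 169 177 196 198 182 170 175 188 196
 211 233 228 181 128 104 101 103 102 103 125 172 206 212 191 160 165 192
 202 192 165 162 187]
scene warm 1.6 -1.6 1.2
scene lum -1.5 -6.8 -1.5
t 14.8 pos [506.3 -89.4 122.6] shift units [0. 0. 0.] yaxis [ 1.  -0.1 -0. ] F [-8.2  3.9  5.6] open 0.279
```

Pointer against tabs is now about +0.5 mm in the top view and -0.7 mm in the scene view, so it's in line. The grip is steady, so I'll hand in.

Run:
```python
from h import *
print(env.job_done()); s=env.state(); print(s['t'],s['eef_pos'],s['opening'])
```

```text
the job is handed in; nothing more can be done
None
the job is handed in; nothing more can be done
```

The job is handed in, at about 15 s of the 51 s allowed: the plug is home, and the boom is held with its pointer at the marker clip.

- **Plug:** I pressed it with the closed fingertips. It moved about 4 mm, then stopped hard: the force rose to 26 N with no further movement. A later picture shows the gap under the plug closed.
- **Boom:** I pinched the handle at 26.5 mm opening, which means the button was in. I then pulled the boom 169 mm and left it gripped.
- **Pointer at the mark:** the last check put it +0.5 mm from the tabs in the top view and -0.7 mm in the scene view, so within about 1 mm.
- **Meter, can and screwdriver:** I never moved near them at low height. I did not check their positions again at the end.

**What disagreed:** the real fingertips end about 20 mm behind the reported TCP, not 14 mm ahead as stated. I found this from the pictures and from where the plug was touched, and used the measured offset for the grasp. A steady side force of about 8 N remained on the handle at the end, with the grip not slipping. State could not be read after the hand-in, so the final second is unchecked.

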